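Make up a door kit and a drawer kit of cabinet hardware

TASK

Make up two repair kits from the loose cabinet hardware on the bench, one part to a compartment. Door kit, in the tray with three compartments: the cup hinge in the long compartment, its mounting plate and the knob in the two short ones; drawer kit, in the tray with two compartments: the longer of the two handles and the cam lock. Each part lies on the floor of its compartment the same way up as it lies now, and the short handle and the castor stay where they are.

Things in the scene. Friction and masses are not known exactly. Their poses are not given: they have to be found in the camera images.
- door_tray: Fixed open plywood tray, 160 (x) x 182 (y) x 26 mm high, floor and walls 6 mm thick (inner floor z = 6 mm); origin at the centre of its underside, z up. A divider along y (x 4 to 10 mm) leaves a wide long compartment, x -74 to 4, y -85 to 85 mm, and a strip x 10 to 74 mm that a cross wall at y = 0 splits into two short ones, 64 x 82 mm, centred at (42, 44) and (42, -44) mm: three compartments.
- drawer_tray: Fixed open plywood tray, 160 (x) x 182 (y) x 26 mm high, floor and walls 6 mm thick (inner floor z = 6 mm); origin at the centre of its underside, z up. A divider along y (x 4 to 10 mm) leaves a wide long compartment, x -74 to 4, y -85 to 85 mm, and a narrow long one, x 10 to 74, y -85 to 85 mm: two compartments.
- hinge: Concealed cup hinge, bright steel, opened flat, 101 mm long (x), 85 g: arm 16 mm wide and 14 mm high (x -42 to 20 mm), then a round cup 35 mm across, 12 mm deep, centred at x = 41 mm, with a flat flange over it, 20 x 60 mm (long way along y), top at z = 14 mm. Origin under the arm, a good place to grip across y; z up.
- mount_plate: Cross-shaped steel mounting plate of the hinge, 35 g: a rail 46 mm long (x), 12 mm wide (y) and 13 mm high, and a thin wing 14 (x) x 56 (y) mm, under 4 mm high, crossing it under its middle. Origin at the centre of the underside, z up. Gripped across y by the rail, above the wing.
- knob: Turned wooden cabinet knob standing on its foot, 29 mm high, about 25 g: foot 22 mm across, waist 15 mm, round head 30 mm across from z = 19 to 24 mm, domed above. Origin at the centre of the foot, z up.
- cam_lock: Steel cam lock standing face down, 60 g, 32 mm high: collar 28 mm across, 5 mm high; barrel 19 mm across from z = 5 to 26 mm, with a nut 28 mm across up to z = 10 mm; on top a flat cam 14 mm wide (y), x -8 to 28, z 26 to 28.5 mm. Origin at the centre of the collar's face, z up. The barrel is gripped across y, past the cam.
- long_handle: The longer bow handle of bright steel, a flat U of 10 x 10 mm square bar, lying flat, 10 mm high: straight grip 138 mm long along y (y -69 to 69 mm, x -5 to 5 mm) and a leg at each end reaching to x = 30 mm. Origin under the middle of the grip, z up. About 77 g.
- short_handle: The shorter bow handle of bright steel, a flat U of 10 x 10 mm square bar, lying flat, 10 mm high: straight grip 74 mm long along y (y -37 to 37 mm, x -5 to 5 mm) and a leg at each end reaching to x = 30 mm. Origin under the middle of the grip, z up. Not wanted for these kits.
- castor: Swivel castor standing upside down on its 60 x 60 mm steel plate, grey wheel 50 mm across on top, 70 mm high in all. Origin at the centre of the plate's underside. Not wanted for these kits.
There are look-alikes about, which are no part of the job. Leave any brown, purple or yellow look-alike of the mount_plate alone.

How it is judged:
At the end, for the whole second after the job is handed in: Each part released, at rest, upright within 0.15 rad, its origin between its compartment's walls and within 4 mm of the floor; hinge in the long compartment, the other pairs either way round; short handle and castor within 20 mm of their start (x of hinge in the frame of door_tray between -0.074 and 0.004 m and y of hinge in the frame of door_tray between -0.085 and 0.085 m and (((x of mount_plate in the frame of door_tray between 0.01 and 0.074 m and y of mount_plate in the frame of door_tray between 0.003 and 0.085 m) and (x of knob in the frame of door_tray between 0.01 and 0.074 m and y of knob in the frame of door_tray between -0.085 and -0.003 m)) or ((x of mount_plate in the frame of door_tray between 0.01 and 0.074 m and y of mount_plate in the frame of door_tray between -0.085 and -0.003 m) and (x of knob in the frame of door_tray between 0.01 and 0.074 m and y of knob in the frame of door_tray between 0.003 and 0.085 m))) and (((x of long_handle in the frame of drawer_tray between -0.074 and 0.004 m and y of long_handle in the frame of drawer_tray between -0.085 and 0.085 m) and (x of cam_lock in the frame of drawer_tray between 0.01 and 0.074 m and y of cam_lock in the frame of drawer_tray between -0.085 and 0.085 m)) or ((x of long_handle in the frame of drawer_tray between 0.01 and 0.074 m and y of long_handle in the frame of drawer_tray between -0.085 and 0.085 m) and (x of cam_lock in the frame of drawer_tray between -0.074 and 0.004 m and y of cam_lock in the frame of drawer_tray between -0.085 and 0.085 m))) and z of hinge in the frame of door_tray between 0.003 and 0.01 m and angle between each of hinge, mount_plate, knob, long_handle, cam_lock's own z axis and vertical below 0.15 rad and linear speed of each of hinge, mount_plate, knob, long_handle, cam_lock below 0.02 m/s and angular speed of each of hinge, mount_plate, knob, long_handle, cam_lock below 0.2 rad/s and z of mount_plate in the frame of door_tray between 0.003 and 0.01 m and z of knob in the frame of door_tray between 0.003 and 0.01 m and z of long_handle in the frame of drawer_tray between 0.003 and 0.01 m and z of cam_lock in the frame of drawer_tray between 0.003 and 0.01 m and distance of each of short_handle, castor from where it was at the start of the episode below 0.02 m); the robot touches nothing.
It fails at once if the short handle is shifted by more than 20 mm (distance of short_handle from where it was at the start of the episode above 0.02 m).
It fails at once if the castor is shifted by more than 20 mm (distance of castor from where it was at the start of the episode above 0.02 m).
It also fails if it takes over 120 s, if anything falls off the work surface, if the arm or the gripper's body presses on something with over 40 N, if the wrist force passes 120 N, or if a joint passes its speed limit or range.

ROBOT

A 7-joint arm with a two-finger parallel gripper is mounted at the origin on the work surface. World frame = base frame: x ahead of the robot, y to its left, z up, the work surface at z = 0. Lengths are in m, angles in rad, forces in N, time in s.
With the tool pointing down it reaches from about 0.35 to 0.9 m from the base axis. Payload 19.9 kg.
Tool frame: the origin (TCP) lies between the finger pads; the fingertips stand 19 mm ahead of it and the grasp point (between the pads) is the TCP; z points along the fingers, y is the direction in which the jaws open and shut (so a half turn about z gives the same grasp; the last joint's range is limited). The gripper opens to 94 mm and grips with 3 to 60 N. Pads are 16 mm wide; open, the fingers measure 119 mm over their backs; the gripper's body (75 mm by 177 mm) begins 78 mm behind the grasp point.
Start: joints at [-1.288, 0.417, -0.01, 1.614, 0.005, 1.111, -0.053], TCP at [0.199, 0.592, 0.224] pointing down, gripper open.
Joint ranges: [-2.81, 2.81], [-0.39, 2.02], [-1.27, 1.25], [0.06, 2.57], [-1.19, 4.33], [0.19, 2], [-2.82, 2.82]. Speed limits (rad/s): [1.89, 1.89, 2.39, 2.39, 3.01, 3.01, 3.01].

INTERFACE

Orientations are given as a 3x3 rotation matrix whose columns are the frame's x, y, z axes.
In Python, from rig import robot gives the robot as it stands. Calls block until the motion is done:
- robot.move_ptp(position, orientation): joint-space move of the TCP to a pose.
- robot.move_linear(position, velocity=0.15, frame=None, threshold=None): straight line of the TCP; frame=None keeps the orientation; velocity is the mean speed in m/s. With threshold (N) it stops when the force on the tool has changed by that much, and returns True; else False.
- robot.goto_joints(angles): joint-space move.
- robot.gripper_to(opening): finger opening in m; the grip force is fixed at half the most; returns when the fingers have stopped.
- robot.pause(seconds).
- robot.ik(position, orientation): joint angles nearest the present ones, or None.
- robot.get_state(): the state.
- robot.grab_frame(name): name is "scene" or "top"; returns the picture (480x640x3 uint8, red, green, blue); there is no depth.
- robot.camera_info(name): a dict with "fx", "fy", "cx", "cy" (pixels), "rvec" (rotation vector, rad) and "tvec" (3), from world to camera coordinates, as OpenCV has them. Camera axes: x right, y down, z forward; pixel columns grow to the right and rows downward; lengths in m; the calibration is good to about 2 mm. A picture is of the moment at which its call begins. camera_info takes no time and is no camera call.
A pose or a line that the arm cannot do raises robot.PlanningError and nothing moves.
- robot.sign_off(): hands the job in, once; it reports no verdict.
The state is a dict: "time": time; "qpos": joint angles; "joint_vel": joint speeds; "effort": joint torques, N m; "ee_pos": TCP position; "tool_rot": TCP orientation; "force": force on the tool from outside, world axes, zero at the start; "moment": the same for the moment, N m; "opening": finger opening in m.
Only numpy, scipy, OpenCV 4.12 (cv2) and the standard library are available. Lean on these libraries where they do the work, as an engineer would, in place of code of your own. Each camera call takes 0.05 s, during which the arm holds its last target.

## Working session

There is one attempt and no reset: what is moved stays moved. The work goes in short steps, each a Python script; the robot and the scene stay as the last script left them, time stands still between calls to the robot, and variables do not carry over. Pictures are saved under pics/ and viewed, and the job is handed in when it is done.

```bash
ls; mkdir -p pics
python3 - <<'E'
from rig import robot
import cv2
for n in("scene","top"):
    cv2.imwrite(f"pics/{n}0.png",cv2.cvtColor(robot.grab_frame(n),cv2.COLOR_RGB2BGR)); print(n,robot.camera_info(n))
s=robot.get_state();print(s)
E
```

```text
pics
scene {'fx': 461.59113736694377, 'fy': 461.59113736694377, 'cx': 329.6049610842719, 'cy': 248.955052363294, 'rvec': array([ 1.36634784,  2.28478237, -0.80461386]), 'tvec': array([ 0.28011616, -0.36643395,  1.17706417])}
top {'fx': 454.881363030946, 'fy': 454.881363030946, 'cx': 322.65764123661165, 'cy': 243.1206204074506, 'rvec': array([ 2.21922814, -2.17268176,  0.0667551 ]), 'tvec': array([-0.01736551,  0.57514044,  0.72251632])}
{'time': 0.1, 'qpos': array([-1.2875101 ,  0.41792762, -0.01031263,  1.61410601,  0.00471517,
        1.11070822, -0.0529819 ]), 'joint_vel': array([ 0.00240108, -0.00150908,  0.00172194, -0.00228254,  0.00083587,
       -0.0010468 ,  0.00073135]), 'effort': array([ 2.50247918e-03, -8.52576828e+01,  6.40021395e-01, -4.26697218e+01,
       -4.89218649e-02,  1.63497386e-02,  1.99237064e-05]), 'ee_pos': array([0.19934676, 0.5920176 , 0.22388282]), 'tool_rot': array([[-9.47732253e-01,  3.19066617e-01, -2.66372584e-04],
       [ 3.19066713e-01,  9.47731627e-01, -1.09375843e-03],
       [-9.65320787e-05, -1.12158076e-03, -9.99999366e-01]]), 'force': array([-0.26275341,  0.13663009, -0.52829797]), 'moment': array([-0.00938987,  0.00594538,  0.0085505 ]), 'opening': 0.09385560091189185}
```

View pics/scene0.png

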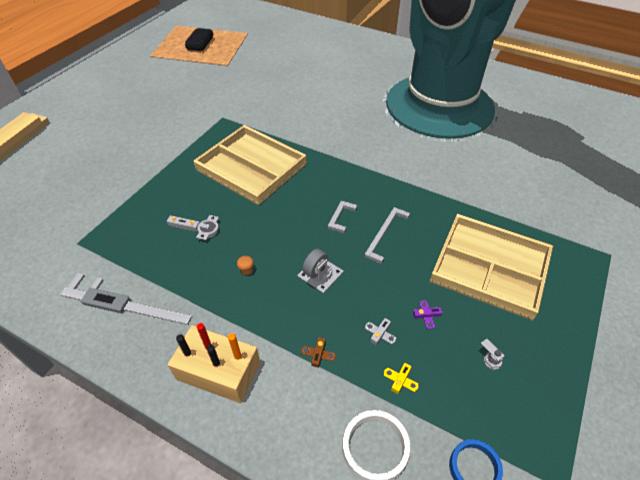

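View pics/top0.png

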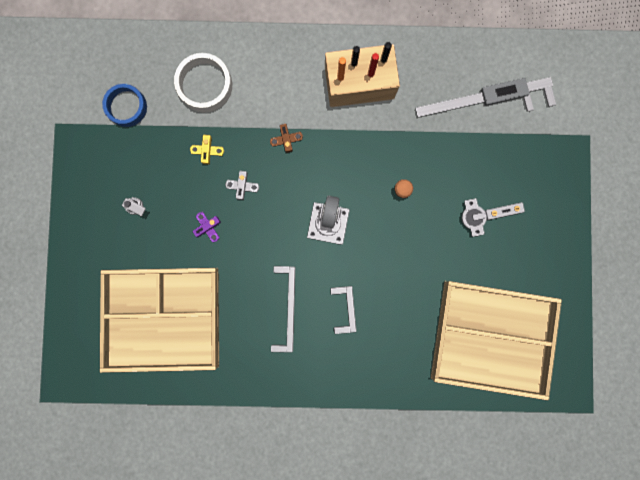

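The scene view shows the robot base at (440,100), the two trays and the parts. In the top view:
- door tray: (158,320)
- drawer tray: (497,340)
- grey mount plate: (242,186). Its look-alikes are yellow (206,150), brown (286,138) and purple (207,227).
- hinge: (490,214)
- knob: (403,189). Nothing looks like it.
- cam lock: (133,207)
- long handle: (290,310). It could be confused with the short handle at (350,310).
- castor: (329,220)

I choose the grey plate and the larger U, and check both in close crops.

```bash
cat > h.py <<'E'
import numpy as np, cv2
from rig import robot
C={n:robot.camera_info(n) for n in("scene","top")}
def K(n): c=C[n]; return np.array([[c['fx'],0,c['cx']],[0,c['fy'],c['cy']],[0,0,1]])
def proj(n,P): return cv2.projectPoints(np.atleast_2d(np.float64(P)),C[n]['rvec'],C[n]['tvec'],K(n),None)[0][:,0]
def ray(n,uv,z=0):
    uv=np.atleast_2d(np.float64(uv)); R=cv2.Rodrigues(C[n]['rvec'])[0]; o=-R.T@C[n]['tvec']
    d=(R.T@np.linalg.inv(K(n))@np.c_[uv,np.ones(len(uv))].T).T
    return (o+d*((z-o[2])/d[:,2])[:,None])[:,:2]
def snap(n,f=None,box=None,k=1):
    im=cv2.cvtColor(robot.grab_frame(n),cv2.COLOR_RGB2BGR)
    if f:
        o=im if box is None else im[box[1]:box[3],box[0]:box[2]]
        cv2.imwrite(f,cv2.resize(o,None,fx=k,fy=k,interpolation=cv2.INTER_CUBIC))
    return im
E
python3 - <<'E'
from h import *
for n in C:
    R=cv2.Rodrigues(C[n]['rvec'])[0]; print(n,-R.T@C[n]['tvec'],R[2])
print(proj("top",[[0,0,0],[.2,.59,.2],[.5,.5,0],[.5,-.5,0]]))
im=cv2.imread("pics/top0.png")
cv2.imwrite("pics/c1.png",cv2.resize(im[120:270,80:260],None,fx=4,fy=4,interpolation=cv2.INTER_CUBIC))
cv2.imwrite("pics/c2.png",cv2.resize(im[160:260,380:540],None,fx=5,fy=5,interpolation=cv2.INTER_CUBIC))
cv2.imwrite("pics/c3.png",cv2.resize(im[180:370,260:370],None,fx=3,fy=3,interpolation=cv2.INTER_CUBIC))
# bright low-saturation blobs
hsv=cv2.cvtColor(im,cv2.COLOR_BGR2HSV)
m=((hsv[...,1]<50)&(hsv[...,2]>110)).astype(np.uint8)
m[:130]=0;m[400:]=0;m[:,:60]=0;m[:,585:]=0
nl,l,st,ce=cv2.connectedComponentsWithStats(m)
for i in range(1,nl):
    if st[i][4]>60:
        p=np.argwhere(l==i)[:,::-1].astype(np.float32); r=cv2.minAreaRect(p)
        print(st[i],ce[i].round(1),r, ray("top",[ce[i]],.01).round(4),'\n', ray("top",cv2.boxPoints(r),.01).round(3).tolist())
E
```

```text
scene [1.04508377 0.22598698 0.67449889] [-0.56492478 -0.28679271 -0.77369886]
top [ 0.53456215 -0.00152165  0.75323231] [ 0.05527458 -0.00494339 -0.99845895]
[[ 311.72467587  605.21717179]
 [-192.90748933  544.57473541]
 [  14.36681733  282.87901843]
 [ 620.63969473  295.5098622 ]]
[356 130 229   6 676] [500.2 131.3] ((470.0, 132.5), (5.0, 228.0), 90.0) [[ 0.7682 -0.2965]] 
 [[0.765, -0.057], [0.774, -0.436], [0.765, -0.436], [0.756, -0.057]]
[225 170  35  29 391] [241.6 185. ] ((241.75112915039062, 185.22625732421875), (29.05946159362793, 25.69609832763672), 47.72631072998047) [[0.6687 0.1302]] 
 [[0.671, 0.162], [0.701, 0.131], [0.665, 0.098], [0.636, 0.129]]
[122 197  23  19 251] [133.8 205.9] ((133.50001525878906, 205.50003051757812), (22.807889938354492, 16.54690170288086), 26.56505012512207) [[0.6302 0.3057]] 
 [[0.627, 0.329], [0.651, 0.318], [0.635, 0.284], [0.611, 0.295]]
[ 307  198   43   47 1273] [328.5 221.7] ((328.4942626953125, 219.72964477539062), (37.50509262084961, 43.24604797363281), 10.885526657104492) [[ 0.611 -0.014]] 
 [[0.584, 0.022], [0.655, 0.01], [0.644, -0.05], [0.574, -0.038]]
[462 198  63  39 813] [486.7 214.2] ((492.5591125488281, 218.57037353515625), (61.33376693725586, 38.117027282714844), 4.969740867614746) [[ 0.6292 -0.2741]] 
 [[0.594, -0.231], [0.657, -0.236], [0.65, -0.337], [0.587, -0.331]]
[271 266  25  87 785] [287.5 308.1] ((283.0170593261719, 308.833740234375), (22.172199249267578, 86.20243835449219), 1.468800663948059) [[0.4688 0.0497]] 
 [[0.399, 0.075], [0.537, 0.075], [0.537, 0.039], [0.398, 0.039]]
[331 286  26  48 523] [346.5 309.3] ((343.2745666503906, 309.5205383300781), (46.535369873046875, 22.000186920166016), 84.80557250976562) [[ 0.4689 -0.0462]] 
 [[0.504, -0.019], [0.508, -0.055], [0.433, -0.063], [0.429, -0.027]]
```

View crops.

View pics/c1.png

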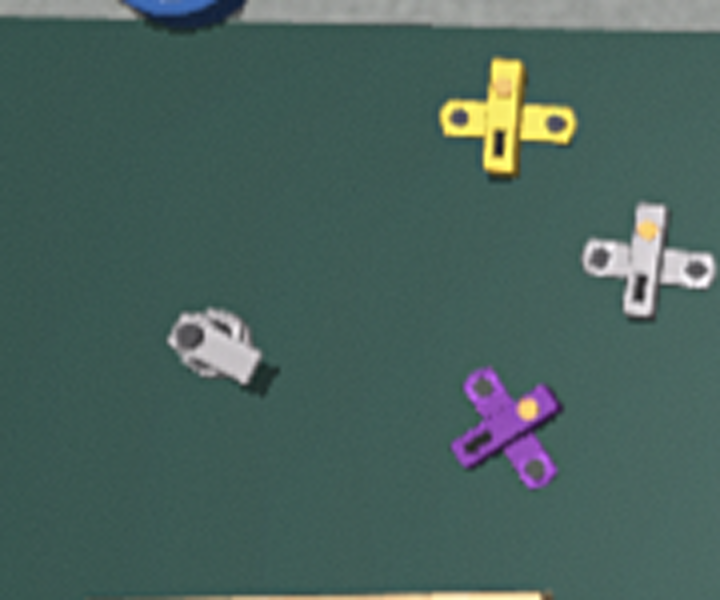

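View pics/c2.png

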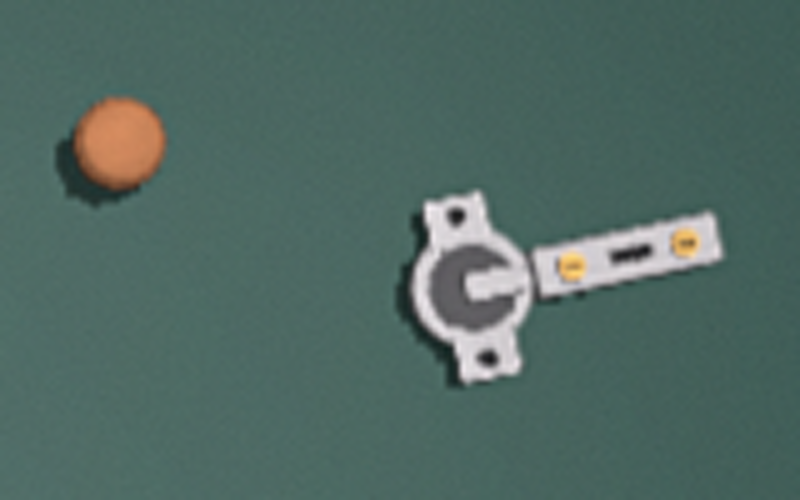

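View pics/c3.png

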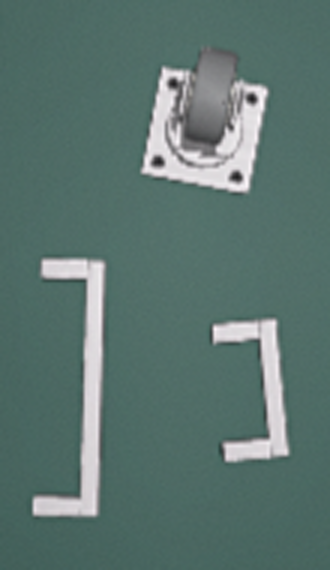

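Run:
```python
import cv2
im=cv2.imread("pics/scene0.png")
cv2.imwrite("pics/c4.png",cv2.resize(im[290:380,355:525],None,fx=4.5,fy=4.5,interpolation=cv2.INTER_CUBIC))
im=cv2.imread("pics/top0.png")
a=im[260:380,90:230];b=im[275:405,425:565]
cv2.imwrite("pics/c5.png",cv2.resize(a,None,fx=4,fy=4,interpolation=cv2.INTER_CUBIC))
cv2.imwrite("pics/c6.png",cv2.resize(b,None,fx=4,fy=4,interpolation=cv2.INTER_CUBIC))
```

```text
(no output)
```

View pics/c4.png

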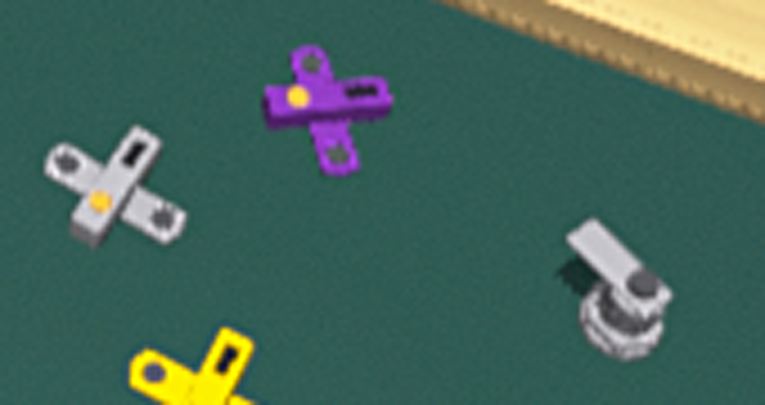

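View pics/c5.png

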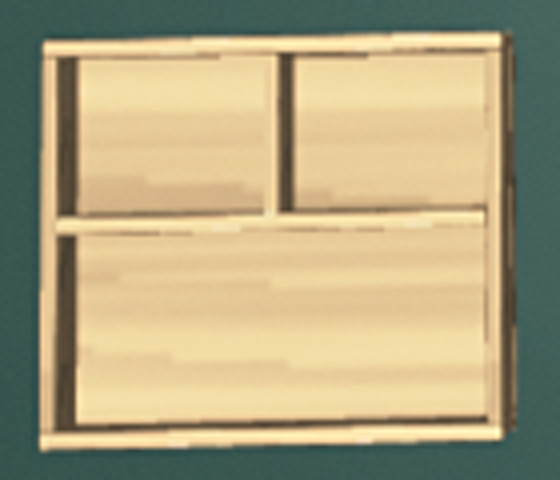

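View pics/c6.png

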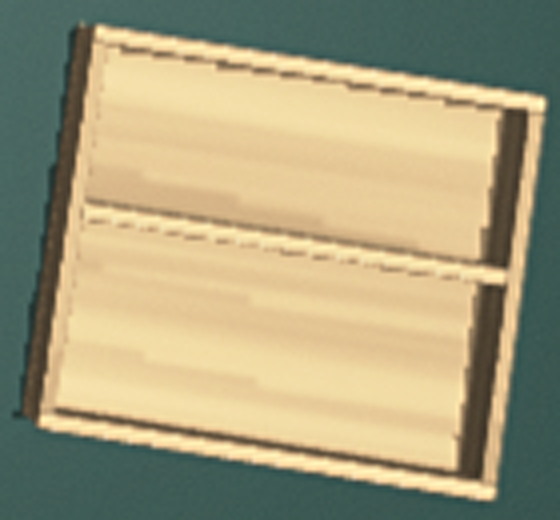

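The crops confirm the choices. The grey plate at c1 (648,261) has no colour tint, the large U is clearly longer than the small one, and the cam lock's cam points right and down in the top view. Next I turn the corner pixels into poses, with the scene view as a cross-check.

```bash
cat > poses.py <<'E'
from h import *
def P(o,k,pts,z,n="top"): return ray(n,(np.float64(pts)+.5)/k-.5+np.float64(o),z)
def ang(v): return np.arctan2(v[1],v[0])
out={}
def tray(o,pts):
    c=P(o,4,pts,.026) #TL,TR,BR,BL
    TL,TR,BR,BL=c; ctr=c.mean(0)
    y=(TL-TR)+(BL-BR); x=(TL-BL)+(TR-BR); 
    return ctr,ang(y)-np.pi/2,ang(x),np.linalg.norm(y)/2,np.linalg.norm(x)/2
if __name__=="__main__":
    print("door",tray((90,260),[(43,42),(503,33),(503,440),(40,450)]))
    print("drawer",tray((425,275),[(95,25),(546,97),(495,500),(38,428)]))
    m=P((80,120),4,[(640,204),(665,206),(652,319),(623,315)],.013); w=P((80,120),4,[(599,258),(697,270)],.004)
    print("plate",m.mean(0),w.mean(0),"rail ang",ang(m[0]+m[1]-m[2]-m[3]),"wing",ang(w[0]-w[1])-np.pi/2,np.linalg.norm(m[0]+m[1]-m[2]-m[3])/2)
    sc=P((355,290),4.5,[(67,163),(163,218)],.004,"scene");print(" scene wing",sc.mean(0))
    print("knob",P((380,160),5,[(119,142)],.022))
    a=P((380,160),5,[(533,247),(542,298),(722,259),(713,211)],.014); f=P((380,160),5,[(456,215),(488,357)],.014)
    th=ang(a[0]+a[1]-a[2]-a[3]); d=np.array([np.cos(th),np.sin(th)])
    print("hinge",th,ang(f[0]-f[1])-np.pi/2,ang(f[1]-f[0])-np.pi/2,"orig",a.mean(0)+.011*d,f.mean(0)-.041*d,np.linalg.norm(a[0]-a[3]))
    c0=P((80,120),4,[(189,335)],.032)[0];t=P((80,120),4,[(262,350),(248,386)],.0285).mean(0)
    print("cam",c0,t,ang(t-c0),np.linalg.norm(t-c0),"scene",P((355,290),4.5,[(643,283)],.032,"scene"))
    g=P((260,180),3,[(88,262),(104,262),(97,516),(80,516)],.01); l=P((260,180),3,[(41,268),(33,506)],.01)
    print("lh",g.mean(0),ang(g[0]+g[1]-g[2]-g[3]),np.linalg.norm(g[0]-g[3]),ang(l.mean(0)-g.mean(0)),np.linalg.norm(l.mean(0)-g.mean(0)))
E
python3 poses.py
```

```text
door (array([0.44798249, 0.25333177]), np.float64(0.04080963073430732), np.float64(0.03728630169546679), np.float64(0.18219586032416754), np.float64(0.1600414926656318))
drawer (array([ 0.42698511, -0.28647832]), np.float64(-0.13578181114050247), np.float64(-0.1347172774000588), np.float64(0.1820925750150523), np.float64(0.16011081999715254))
plate [0.66834172 0.13088415] [0.66870027 0.13121674] rail ang -0.10107665846178422 wing -0.10073104111379472 0.046660661430514026
 scene wing [0.67111692 0.13243403]
knob [[ 0.66739895 -0.13424613]]
hinge 1.7976387155900293 -1.346234066290812 -4.487826719880605 orig [ 0.63316006 -0.29216021] [ 0.63315775 -0.29178715] 0.06060195078704205
cam [0.63116959 0.30775722] [0.61896111 0.28237295] -2.019085704585241 0.02816749885810507 scene [[0.63369446 0.30902776]]
lh [0.46735733 0.04483993] -0.0047671923887499384 0.13654610530175335 1.5567396418934072 0.02989026354057804
```

```bash
cat > pp.py <<'E'
from h import *
def Rd(f): return np.array([[-np.sin(f),np.cos(f),0],[np.cos(f),np.sin(f),0],[0,0,-1.]])
OFF=np.array([.001,.0006])
T={'door':(np.array([.44798,.25333])+OFF,.039),'drawer':(np.array([.42699,-.28648])+OFF,-.135)}
def tw(t,x,y):
    c,a=T[t]; return c+np.array([np.cos(a)*x-np.sin(a)*y,np.sin(a)*x+np.cos(a)*y])
def w(a): return (a+np.pi)%(2*np.pi)-np.pi
def pick_place(p,phi,zg,o_open,tray,tx,ty,phit,rel,flip=True,H=.15):
    """phi jaw angle at grasp; phit jaw angle at place (both world); flip: placed half-turned allowed"""
    p=np.array(p)+OFF; q=tw(tray,tx,ty); best=None
    q0=robot.get_state()['qpos']
    for f in(phi,phi+np.pi):
        for k in((0,1) if flip else (0,)):
            g=f+(phit-phi)+k*np.pi
            a=[robot.ik(np.r_[p,z],Rd(f)) for z in(H,zg)]; b=[robot.ik(np.r_[q,z],Rd(g)) for z in(H,zg+.0065)]
            if any(v is None for v in a+b): continue
            c=np.abs(a[0]-q0).max()+np.abs(a[0]-b[0]).max()
            if best is None or c<best[0]: best=(c,f,g)
    print("plan",best,"place",q)
    _,f,g=best
    robot.gripper_to(o_open)
    robot.move_ptp(np.r_[p,H],Rd(f))
    hit=robot.move_linear(np.r_[p,zg],threshold=15)
    print("hit",hit,robot.get_state()['ee_pos'])
    if hit: return
    robot.gripper_to(0.0); print("grip",robot.get_state()['opening'])
    robot.move_linear(np.r_[p,H]); s=robot.get_state(); print("lifted",s['opening'],s['force'])
    robot.move_ptp(np.r_[q,H],Rd(g))
    hit=robot.move_linear(np.r_[q,zg+.0065],velocity=.1,threshold=15); s=robot.get_state(); print("place hit",hit,s['ee_pos'],s['opening'])
    if hit: return
    robot.gripper_to(rel); robot.pause(.2)
    robot.move_linear(np.r_[q,H]); print("t",robot.get_state()['time'])
E
python3 - <<'E'
from pp import *
# hinge: yaw 1.797; jaw across its y
th=1.797; tt=T['door'][1]+np.pi/2
pick_place((.63316,-.2920),th+np.pi/2,.021,.045,'door',-35e-3,-8e-3,tt+np.pi/2,.036)
snap("top","pics/t1.png")
E
```

```text
plan (np.float64(2.5964829226319672), 6.509388980384689, 9.463777960769379) place [0.41431854 0.24457143]
hit True [ 0.63316789 -0.29092764  0.01937032]
```

View pics/t1.png

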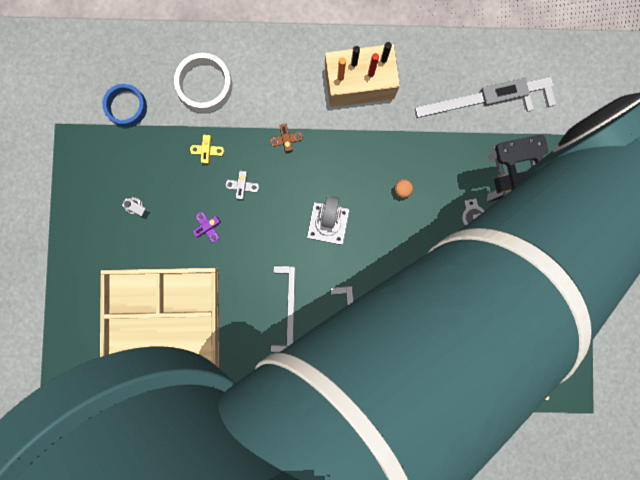

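The arm covers most of the top view. The descent stopped at z=0.0194, about 1.6 mm below the target. I'll check the force and the tracking error.

Run:
```python
from pp import *
s=robot.get_state();print(s['time'],s['ee_pos'],s['force'],s['opening'],s['joint_vel'])
snap("scene","pics/s1.png",(130,170,290,290),5)
```

```text
5.3583 [ 0.63315482 -0.29092028  0.01934326] [-2.59516202  2.5984315   9.12548724] 0.044858588540671915 [ 1.14071359e-03  6.49278453e-04  6.20532860e-04  1.84041274e-03
  1.17383989e-03 -1.22017804e-03  7.78298889e-05]
```

View pics/s1.png

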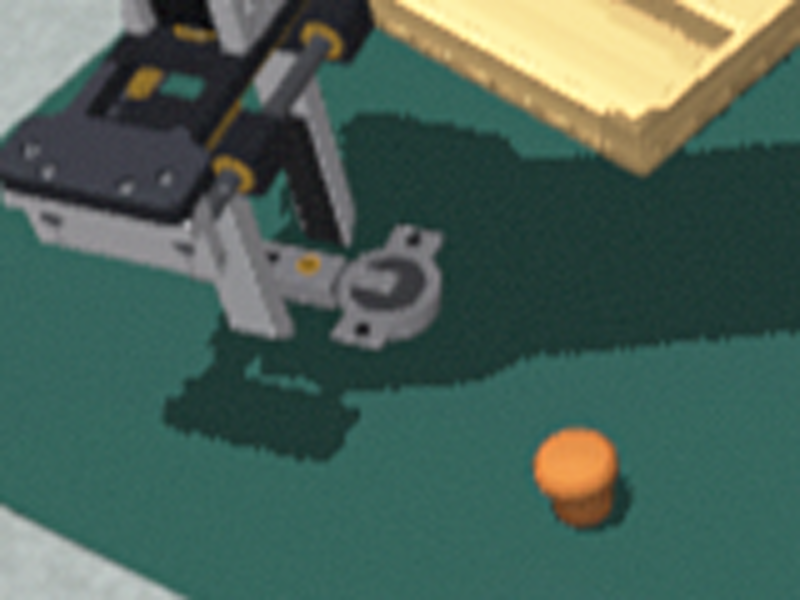

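The fingers straddle the arm cleanly. The tips touched the mat because the arm settles about 1.6 mm low. I'll add a height correction, measured just above the target, to every descent, then continue.

```bash
python3 - <<'E'
s=open('pp.py').read()
s=s.replace("def pick_place","""def down(p,z,vel=.15):
    if robot.move_linear(np.r_[p,z+.012],velocity=vel,threshold=20): return True
    e=np.r_[p,z+.012]-robot.get_state()['ee_pos']; e=np.clip(e,-.004,.004)
    h=robot.move_linear(np.r_[p,z]+e,velocity=.04,threshold=12)
    print(' err',e.round(4),'final',(robot.get_state()['ee_pos']-np.r_[p,z]).round(4)); return h
def pick_place""",1)
s=s.replace("robot.move_linear(np.r_[p,zg],threshold=15)","down(p,zg)")
s=s.replace("robot.move_linear(np.r_[q,zg+.0065],velocity=.1,threshold=15)","down(q,zg+.0065)")
open('pp.py','w').write(s)
E
python3 - <<'E'
from pp import *
s=robot.get_state(); p=s['ee_pos'][:2]
robot.move_linear(np.r_[p,.030],velocity=.05)
th=1.797; tt=T['door'][1]+np.pi/2
print("down",down(np.array([.63416,-.2914]),.021)); print(robot.get_state()['force'])
robot.gripper_to(0.); print("grip",robot.get_state()['opening'])
robot.move_linear(np.array([.63416,-.2914,.15])); s=robot.get_state(); print("lift",s['opening'],s['force'],s['time'])
snap("scene","pics/s2.png",(100,60,360,290),3)
E
```

```text
err [-0.0001  0.     -0.    ] final [-0.0003  0.0001 -0.0004]
down False
[-0.17097888 -0.23686741  0.09262991]
grip 0.015822913045904843
lift 0.015711545326526136 [-0.61462948  0.79647244 -1.691603  ] 8.075
```

View pics/s2.png

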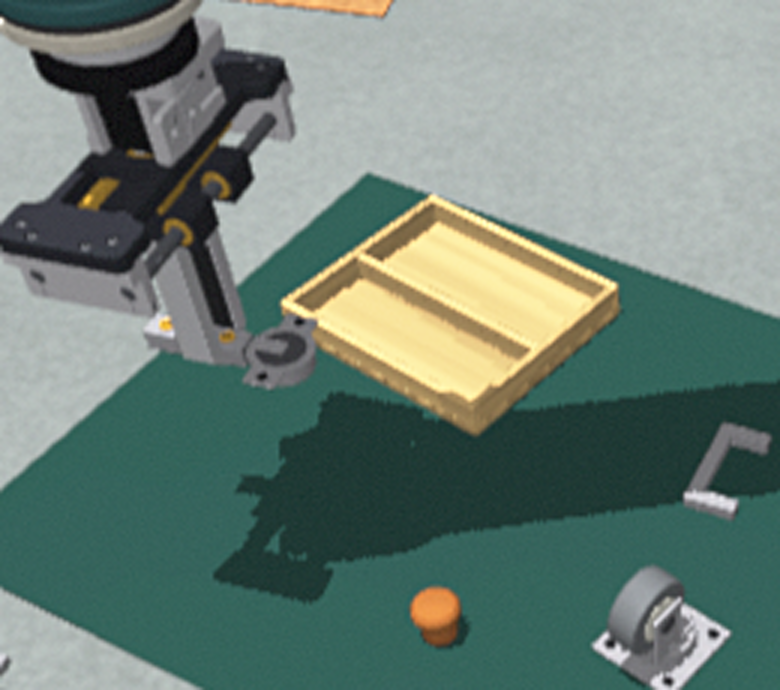

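Run:
```python
from pp import *
q=tw('door',-.035,.008); g=9.463778
robot.move_ptp(np.r_[q,.15],Rd(g))
print(down(q,.0275)); s=robot.get_state(); print(s['opening'],s['force'])
robot.gripper_to(.036); robot.pause(.2)
robot.move_linear(np.r_[q,.15])
# now plate
pick_place((.66834,.13090),-.10+np.pi/2,.0245,.035,'door',.042,.044,T['door'][1]+np.pi/2,.03)
snap("scene","pics/s3.png")
```

```text
err [-0.0004 -0.     -0.0005] final [-0.0005  0.0003 -0.0008]
True
0.015223997390147946 [-1.00145308  0.53189884  5.64840452]
plan (np.float64(1.4773908413884334), 1.4707963267948965, 1.6097963267948965) place [0.4892325  0.29953413]
 err [-0.0005 -0.     -0.001 ] final [-0.0006 -0.0001 -0.0011]
hit False [0.6687459  0.13138525 0.02336022]
grip 0.011594469245007212
lifted 0.011971996021438277 [-0.33305575  0.4114309  -0.17106365]
 err [-0.0007  0.0001 -0.0007] final [-0.0008  0.0001 -0.0009]
place hit False [0.48844707 0.29959266 0.03008234] 0.011944164867244388
t 21.3917
```

View pics/s3.png

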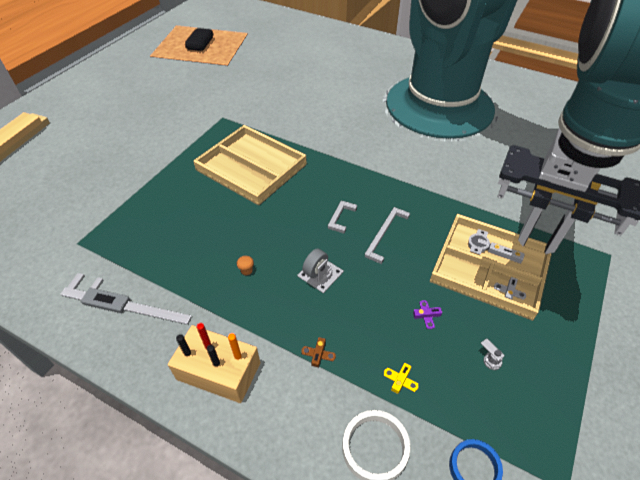

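Both parts sit in their compartments: hinge at (490,243), plate at (510,288). The correction was only picking up settling lag, so I'll add a short pause before measuring. Next come the knob and the cam lock.

```bash
sed -i "s/    e=np.r_\[p,z+.012\]/    robot.pause(.25); e=np.r_[p,z+.012]/" pp.py
python3 - <<'E'
from pp import *
a=T['door'][1]+np.pi/2
pick_place((.6674,-.13425),a,.025,.055,'door',.042,-.044,a,.045)
E
python3 - <<'E'
from pp import *
# cam lock yaw -2.02, jaw across its y
pick_place((.63117,.30776),-2.02+np.pi/2,.032,.045,'drawer',.042,0.0,T['drawer'][1]+np.pi/2,.036)
snap("scene","pics/s4.png")
E
```

```text
plan (np.float64(1.6230230110971444), 1.6097963267948965, 1.6097963267948965) place [0.49266363 0.21160104]
 err [-0.0004 -0.     -0.0007] final [-0.0005 -0.0001 -0.001 ]
hit False [ 0.66786022 -0.13372136  0.02396502]
grip 0.02795970331617222
lifted 0.02843548762732749 [ 1.15425946 -0.0902786  -0.72962427]
 err [-0.0002 -0.0003 -0.0006] final [-0.0004 -0.0002 -0.0013]
place hit True [0.49228943 0.21142221 0.03022394] 0.028316724236168423
plan (np.float64(1.3382218036915172), 2.6923889803846897, 7.718981633974483) place [ 0.46960786 -0.29153279]
 err [-0.0003 -0.0002 -0.0008] final [-0.0004 -0.0004 -0.0011]
hit False [0.63175205 0.30798705 0.03089362]
grip 0.01776007027485152
lifted 0.018054738531260925 [-0.39047375 -0.06234321  0.0598158 ]
 err [-0.0004  0.     -0.0006] final [-0.0005  0.0003 -0.0016]
place hit True [ 0.46910259 -0.29125872  0.0369266 ] 0.018398554225014723
```

View pics/s4.png

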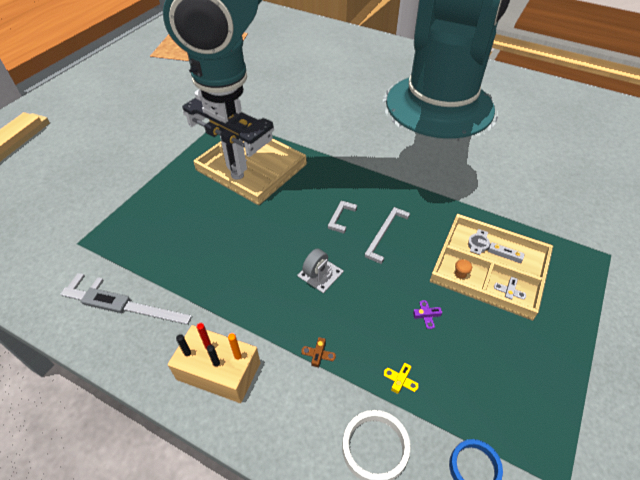

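The knob's descent ended on floor contact. My helper returned without releasing it, so the next script's opening freed it. It appears to stand in its compartment at (463,268), which I'll check. The cam lock is also on its floor, so I release it now.

```bash
sed -i "s/    if hit: return\n    robot.gripper_to(rel)/X/" pp.py
python3 - <<'E'
s=open('pp.py').read()
s=s.replace("    if hit: return\n    robot.gripper_to(rel)","    robot.gripper_to(rel)")
open('pp.py','w').write(s)
E
python3 - <<'E'
from pp import *
print(robot.get_state()['ee_pos'],robot.get_state()['force'])
robot.gripper_to(.036); robot.pause(.2)
p=robot.get_state()['ee_pos']
robot.move_linear([p[0],p[1],.16]); print(robot.get_state()['time'])
snap("scene","pics/s5.png",(420,200,570,325),5)
snap("scene","pics/s6.png",(180,115,320,215),5)
E
```

```text
[ 0.46912284 -0.29124442  0.03693681] [-0.54642663  0.49993412  7.03091571]
39.6333
```

View pics/s5.png

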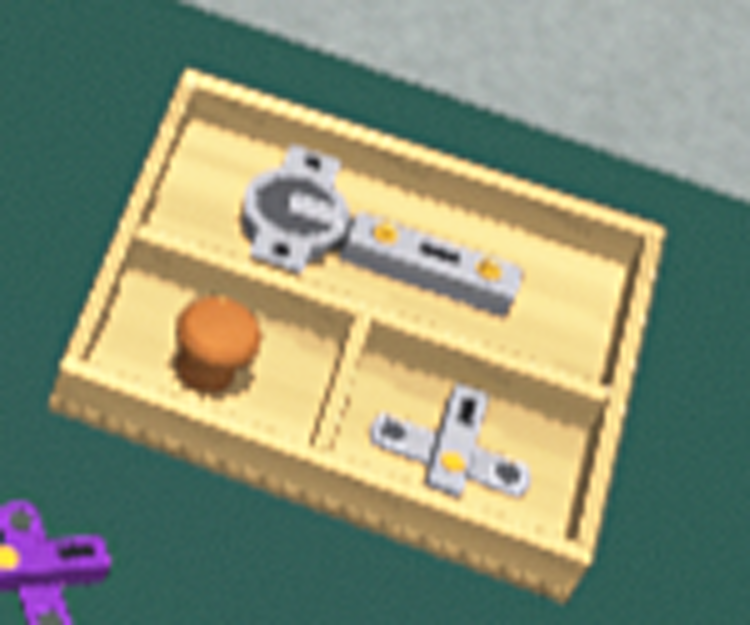

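View pics/s6.png

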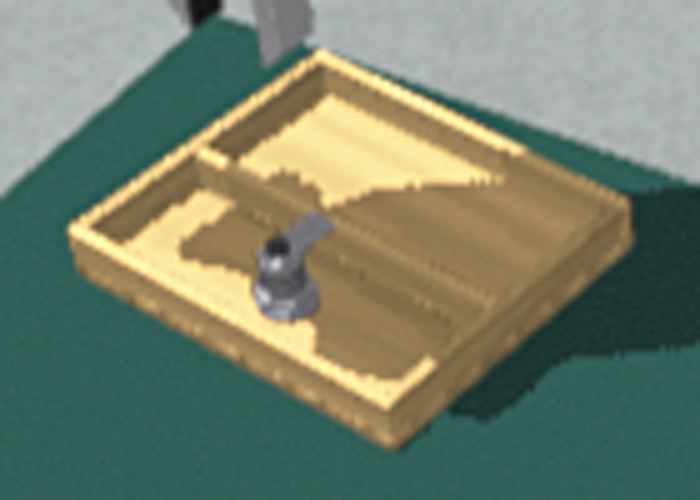

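The knob stands upright in its compartment, the plate and hinge lie flat, and the cam lock stands upright in the narrow compartment. Now the long handle.

Run:
```python
from pp import *
pick_place((.46736,.04484),1.562,.022,.035,'drawer',-.035,0.0,T['drawer'][1],.024)
robot.move_ptp([.45,.0,.35],robot.get_state()['tool_rot'])
robot.goto_joints([-1.288, 0.417, -0.01, 1.614, 0.005, 1.111, -0.053]); print(robot.get_state()['time'])
snap("top","pics/t2.png"); snap("scene","pics/s7.png")
```

```text
plan (np.float64(1.5373727676967288), 1.562, -0.135) place [ 0.39330845 -0.28116934]
 err [-0.0003 -0.0002 -0.0005] final [-0.0005 -0.0004 -0.0007]
hit False [0.46788785 0.04499597 0.02126617]
grip 0.009328090344706162
lifted 0.009268440222955187 [ 0.93755088  0.06722951 -0.54076579]
 err [-0.0004 -0.     -0.0005] final [-0.0003  0.0002 -0.0012]
place hit True [ 0.39297236 -0.28094601  0.02733509] 0.009514919016572315
t 48.7917
52.65
```

View pics/t2.png

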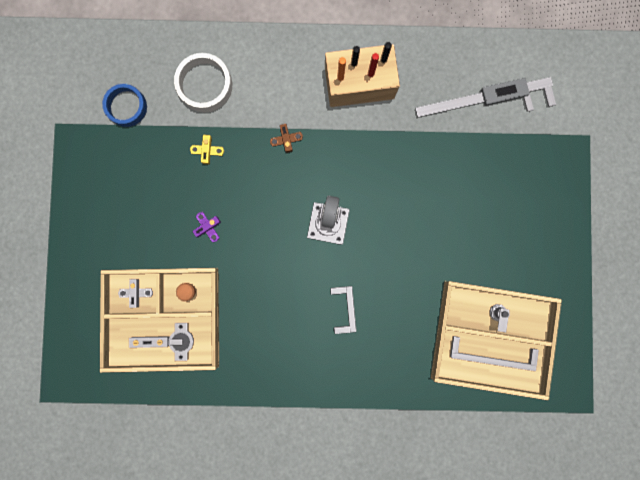

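View pics/s7.png

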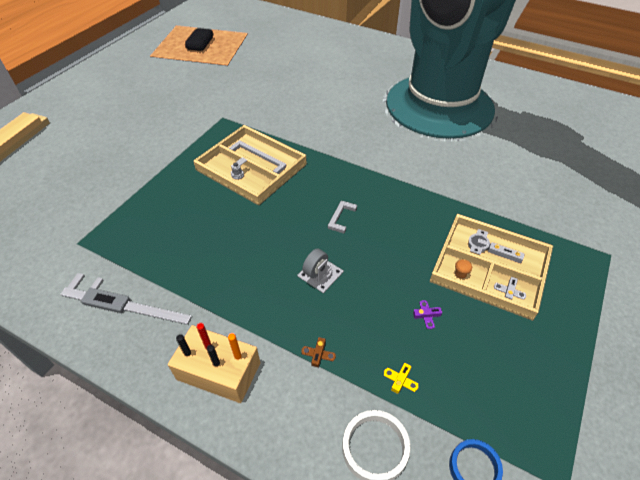

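Run:
```python
import cv2,numpy as np
a=cv2.imread("pics/t2.png")[275:405,425:565]; b=cv2.imread("pics/s7.png")[115:215,180:320]
cv2.imwrite("pics/c7.png",np.vstack([cv2.resize(x,(420,300 if i else 299),interpolation=cv2.INTER_CUBIC) for i,x in enumerate((a,b))]))
x=cv2.imread("pics/top0.png").astype(int);y=cv2.imread("pics/t2.png").astype(int)
print("castor/short diff",[np.abs(x[s]-y[s]).max() for s in (np.s_[190:250,300:360],np.s_[280:340,325:365])])
```

```text
castor/short diff [np.int64(8), np.int64(9)]
```

View pics/c7.png

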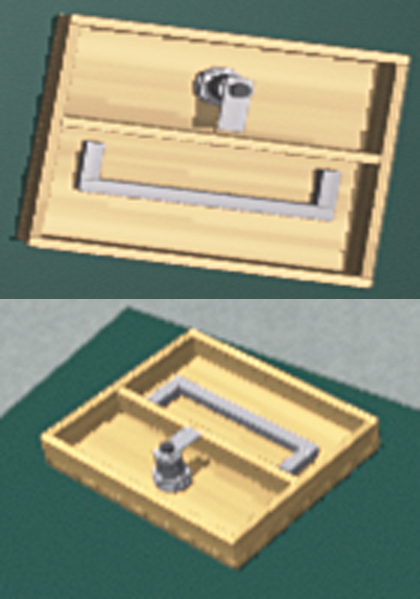

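The handle lies flat in the wide compartment, clear of the walls. The cam lock stands upright in the narrow one. The castor and short handle have not moved in the images, so I'm handing in.

```bash
python3 -c "
from rig import robot
print(robot.sign_off())"
```

```text
the job is handed in; nothing more can be done
None
```

Both kits are made up and the job is handed in; the arm had finished by about 53 s. The sign-off gives no verdict, so the checks below are my own, from the last pictures.

- **Door kit:** the hinge lies flat in the long compartment. The mounting plate and the knob are in the two short ones, the plate flat and the knob upright.
- **Drawer kit:** the long handle lies flat in the wide compartment, clear of the walls. The cam lock stands upright in the narrow one.
- **Left alone:** the castor and short handle show no visible change between the first and last top pictures. The coloured look-alike plates were not touched.
- **Hinge grasp:** on the first descent the fingertips touched the mat (force guard set at 15 N), so I backed off and gripped again.
- **Floor contact:** four of the five placings ended with the force guard stopping on contact with the compartment floor (about 6–7 N where I read it).
- **Knob release:** my script returned before releasing the knob, and the next script's gripper opening freed it. The later pictures show it upright and centred.
- **Calibration:** the two cameras disagreed by about 2.5 mm, so I used the midpoint.

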